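# Teach the jig's proximity sensor its new part

## Task

Teach the jig's sensor its new part: take the stylus from the tool block, gently press the sensor's small recessed teach button right in with its tip for a good second, so that it starts learning, and hang the stylus back in the tool block. Then pick up the aluminium manifold, carry it over the wooden fence and hold it, level and barbs up, about 10 mm above the square sensing face, centred on it and lengthways along the sensor. Finish while still holding it there; it must not touch the sensor or the jig on the way or at the end, and the other things stay where they are.

Things in the scene. Friction and masses are not known exactly. Their poses are not given: they have to be found in the camera images.
- stylus_grip (a point): Stylus: slim round steel pin tool, 119 mm long, 70 g, hanging upright by its collar in one of the tool block's two holes. This point: on its axis at mid-handle, 32 mm above the collar's underside; z up the tool. Handle 11 mm in diameter, from 28 mm below this point (top of the collar) to 27 mm above it. Collar 22 mm in diameter, 4 mm thick, resting on the block's top.
- stylus_tip (a point): Lower end of the stylus's tip, on its axis, 92 mm below the mid-handle point. The tip is 4 mm in diameter over its last 18 mm, above that the shank is 8 mm in diameter up to the collar.
- stylus: The stylus as a whole; origin on its axis at the underside of the collar, z up the tool.
- tool_block: Fixed drilled wooden block, 56 (x) by 150 (y) mm, 70 mm high, left or right of the middle; origin: centre of its underside. Two upright holes in its top, 13 mm in diameter, 66 mm deep, at y = -35 and +35 mm: the stylus hangs in one, a thick-handled screwdriver in the other, either way round.
- screwdriver: Leave alone: screwdriver with a black 25 mm thick, 72 mm tall handle, hanging in the tool block 70 mm from the stylus; origin at the underside of its collar.
- jig: Fixed jig: wooden base board 160 (x) by 720 (y) mm, 18 mm thick, with a wooden fence (700 mm plank on edge, with a steel straightedge on its far face) along y, on the robot's side, from x = -65 to -42 mm; the fence's top is 85 mm above the bench. Origin: centre of the board's underside.
- sensor: Fixed block-shaped proximity sensor 40 mm wide (x), 114 mm long (y, along the fence), on a 64 x 124 x 5 mm steel plate on the jig's board, its middle 65 mm beyond the plank. Origin: centre of the plate's underside, 18 mm above the bench. Black sensing head at +y; recessed teach button at y = -23 mm in the grey housing, whose top is 45 mm above the origin; plug stub out of the -y end.
- sensing_face (a point): Centre of the sensor's square sensing face (36 by 36 mm, level, facing up), 47 mm above the sensor's origin and at y = +37 mm in its frame; axes as the sensor's (y lengthways).
- button_top (a point): Centre of the top of the teach button: a round white plunger 10 mm in diameter in a 12 mm round recess of the sensor's top, its top 3 mm below the housing's top when not pressed.
- teach_button (a joint): Teach button's travel in m: 0 = out, 0.003 = right in. A spring pushes it back: about 1.8 N to start, 3.9 N right in.
- manifold_centre (a point): Sample manifold: aluminium block 36 mm (x) by 80 mm (y, lengthways) by 34 mm high, 0.2 to 0.42 kg, standing on the bench across the middle from the tool block. This point: centre of the block, 17 mm above its underside; z up. Two brass hose barbs, 15 mm across, stand 27 mm up from its top at y = -24 and +24 mm; a brass plug sticks 5 mm out of each end. Its long flat sides are free to grip.
- manifold_base (a point): Centre of the manifold's flat underside; axes as above.
- manifold: The manifold as a whole; origin at the centre of its underside.
- bottle: Leave alone: small bottle, 36 mm in diameter and 85 mm tall, near the middle of the bench on the robot's side of the fence; origin at the centre of its underside.
- parts_bin: Leave alone: small grey bin of brass fittings, 90 by 100 by 55 mm, standing on the jig's board near its -y end; origin at the centre of its underside.
- pliers: Leave alone: black tube pliers lying flat on the jig's board near its +y end, about 185 mm long and 28 mm high; origin on the board under them, near the pivot.
Things that resemble listed ones, but are neither listed nor needed, are in the scene too. What is meant by the tool_block is not orange, pink or purple, and is the smaller of those in its own colour.

How it is judged (in metres and radians):
On the way, in this order (a step that is already met when the one before it is completed fails the run):
1. the teach button is held right in by the stylus for at least half a second (value of joint teach_button above 0.0022 m and contact force between stylus and sensor above 0.5 N), for 0.5 s.
2. the stylus hangs upright in the tool block again, let go, the button is out (z of stylus_grip in the frame of tool_block between 0.098 and 0.107 m and x of stylus_grip in the frame of tool_block between -0.012 and 0.012 m and y of stylus_grip in the frame of tool_block between -0.047 and 0.047 m and angle between stylus_grip's own z axis and vertical below 0.1 rad and contact force between the fingers and stylus below 0.05 N and value of joint teach_button below 0.0008 m), for 0.2 s.
3. the manifold is lifted off the bench higher than the fence (height (world z) of manifold_base above 0.086 m and contact force between the fingers and manifold above 1 N), for 0.05 s.
At the end, for the whole second after the job is handed in: Manifold held still by the fingers, underside 3 to 18 mm above the sensing face, within 0.1 rad of level, centre within 8 mm each way, long axis within 0.12 rad of the sensor's, not touching sensor or jig; stylus hangs upright in the block, let go; button out (all of step 2 and z of manifold_base in the frame of sensing_face between 0.003 and 0.018 m and x of manifold_base in the frame of sensing_face between -0.008 and 0.008 m and y of manifold_base in the frame of sensing_face between -0.008 and 0.008 m and angle between manifold_base's own z axis and vertical below 0.1 rad and angle between the y axis of manifold_base and the y axis of sensing_face, either way round below 0.12 rad and linear speed of manifold below 0.015 m/s and angular speed of manifold below 0.15 rad/s and contact force between the fingers and manifold above 1 N and contact force between manifold and sensor below 0.05 N and contact force between manifold and jig below 0.05 N); the arm keeps its last pose, push and grip.
It fails at once if the manifold touches the sensor (contact force between manifold and sensor above 0.5 N).
It fails at once if the manifold bumps the jig or its fence (contact force between manifold and jig above 1 N).
It fails at once if the arm or gripper strikes the jig or the sensor (contact force between any of the arm, the fingers and jig above 15 N or contact force between any of the arm, the fingers and sensor above 15 N).
It fails at once if the sensor is pushed hard with the stylus (over 20 N) (contact force between stylus and sensor above 20 N).
It fails at once if the screwdriver, bottle, parts bin or pliers are moved over 25 mm or tipped (distance of any of screwdriver, bottle, parts_bin, pliers from where it was at the start of the episode above 0.025 m or angle between any of bottle, screwdriver's own z axis and vertical above 0.4 rad).
It also fails if it takes over 70 s, if anything falls off the work surface, if the arm or the gripper's body presses on something with over 40 N, if the wrist force passes 120 N, or if a joint passes its speed limit or range.

## Robot

A 6-joint arm with a two-finger parallel gripper is mounted at the origin on the work surface. World frame = base frame: x ahead of the robot, y to its left, z up, the work surface at z = 0. Lengths are in m, angles in degrees, forces in N, time in s.
With the tool pointing down it reaches from about 0.275 to 1 m from the base axis. Payload 8.4 kg.
Tool frame: the origin (TCP) lies between the finger pads; the fingertips stand 22 mm ahead of it and the grasp point (between the pads) lies 3 mm ahead of it; y points along the fingers, x is the direction in which the jaws open and shut, and the axes are right-handed (so a half turn about y gives the same grasp; the last joint's range is limited). The gripper opens to 85 mm and grips with 20 to 120 N. Pads are 22 mm wide; open, the fingers measure 114 mm over their backs; the gripper's body (76 mm by 85 mm) begins 54 mm behind the grasp point. The pads swing forward as they close: fully open they stand 13 mm farther back than shut.
Start: joints at [62.945, 20.225, 93.587, -0, 66.188, -0.138], TCP at [0.283, 0.557, 0.221] pointing down, gripper open.
Joint ranges: [-150.9, 150.9], [-52.94, 120.26], [3.33, 152.33], [-74.26, 254.26], [0, 154.13], [-172.89, 172.89]. Speed limits (degrees/s): [127.2, 127.2, 159.86, 180, 180, 180].

## Interface

Orientations are given as a 3x3 rotation matrix whose columns are the frame's x, y, z axes.
In Python, from plant import sense, get_image, calibration, close_job gives the robot as it stands.
- The arm moves only by the tool move_arm, never from a script. Its argument "targets" is a list of rows, each a list of 3 entries, a list of its own where there are three numbers: the shift along the tool's x, y, z in cm, then the turn about the tool's y in rad, then the gripper command: -1 is fully open, 1 is shut, values between are in proportion. In form: [[[tx, ty, tz], yaw, grip], ...]. A call has 1 to 12 rows; each row is the pose to reach, as a shift and turn from the pose commanded when the call began, along the tool's axes at that moment; what a row does not reach only later rows make up. A row lasts 1/8 s, in which the tool goes at most 62.5 mm and 10.7 degrees, less where a joint would pass 70% of its speed; a pose out of reach is approached as far as the arm can. A call with a gripper value outside its range is refused whole. The fingers move at their own pace and stop on an object; "force" is the grip in N (left out, the last holds). Time passes only in rows, so rows that repeat a pose let the fingers close. It gives the time, the measured TCP pose, the force and the opening at its end, in the units of the state.
- sense(): the state, without advancing time (a new reading comes with each control period).
- get_image(name): name is "scene" or "top" or "wrist"; returns (picture, depth): 400x640x3 uint8, red, green, blue; 400x640 float32, m along the optical axis (not along the pixel's ray), 0 where there is no reading.
- calibration(name): a dict with "fx", "fy", "cx", "cy" (pixels), "k1" (the pictures are not rectified: a ray, as slopes to the right and down, at radius r is drawn at 1 + k1 r^2 times it, then the intrinsics apply), "world_to_cam" (4x4, takes a point from world to camera coordinates); the wrist camera has in their place "tool_from_camera" (4x4, takes a point from camera to tool coordinates, whose origin is the TCP and whose axes are the tool frame's). Camera axes: x right, y down, z forward; pixel columns grow to the right and rows downward; lengths in m; the calibration is good to about 2 mm. A picture is of the moment at which its call begins: read the wrist's pose just before it. calibration takes no time and is no camera call.
- close_job(): hands the job in, once; it reports no verdict.
The state is a dict: "clock": time; "joint_positions": joint angles; "dq": joint speeds; "tau": joint torques, N m; "position": TCP position; "tcp_rot": TCP orientation; "contact_force": force on the tool from outside, world axes, zero at the start; "moment": the same for the moment, N m; "width": opening from 0.0 (shut) to 1.0 (fully open).
Only numpy, scipy, OpenCV 4.12 (cv2) and the standard library are available. Lean on these libraries where they do the work, as an engineer would, in place of code of your own. Each camera call takes 0.05 s, during which the arm holds its last target. There are 200 camera calls.

## Working session

There is one attempt and no reset: what is moved stays moved. The work goes in short steps, Python scripts to look and compute and a tool call to move; the robot and the scene stay as the last step left them, time stands still between calls to the robot, and variables do not carry over. Pictures are saved under pics/ and viewed, about 8 in all and at most 12, crops included, and the job is handed in when it is done.

Besides the shell and the picture viewer there is one more tool, called after "Emit:" as name(argument=value, ...), one argument or row to a line, values as JSON. move_arm: Moves the arm, as the interface text tells. Its arguments: {"type":"object","properties":{"targets":{"type":"array"},"force":{"type":"number"}},"required":["targets"]}

```bash
mkdir -p pics; ls; cat > h.py <<'E'
import numpy as np, cv2
from plant import sense, get_image, calibration, close_job
def save(n,im): cv2.imwrite('pics/'+n+'.png',im[:,:,::-1])
def cam(name,s=None):
    c=calibration(name)
    if name=='wrist':
        T=np.eye(4);T[:3,:3]=np.array(s['tcp_rot']);T[:3,3]=s['position']
        M=T@np.array(c['tool_from_camera'])
    else: M=np.linalg.inv(np.array(c['world_to_cam']))
    return c,M
def ray(c,M,uv):
    uv=np.atleast_2d(np.array(uv,float))
    d=np.stack([(uv[:,0]-c['cx'])/c['fx'],(uv[:,1]-c['cy'])/c['fy']],1)
    p=d.copy()
    for _ in range(20): p=d/(1+c['k1']*(p**2).sum(1,keepdims=True))
    D=np.c_[p,np.ones(len(p))]@M[:3,:3].T
    return M[:3,3],D
def onplane(c,M,uv,z):
    o,D=ray(c,M,uv); return o+D*((z-o[2])/D[:,2])[:,None]
def cloud(c,M,dep):
    v,u=np.mgrid[0:400,0:640]; o,D=ray(c,M,np.c_[u.ravel(),v.ravel()])
    return (o+D*dep.reshape(-1,1)).reshape(400,640,3)
E
python3 - <<'E'
from h import *
s=sense();print({k:np.round(v,3).tolist() for k,v in s.items()})
for n in('top','scene'):
    im,d=get_image(n);save(n+'0',im);np.savez(n+'0',im=im,d=d)
    c,M=cam(n);print(n,np.round(M,3).tolist(),c['fx'],c['k1'])
c,_=cam('wrist',s);print(np.round(c['tool_from_camera'],3).tolist())
E
```

```text
pics
{'clock': 0.0, 'joint_positions': [62.945, 20.263, 93.63, -0.001, 66.188, -0.137], 'dq': [0.05, 0.055, 0.044, 0.062, -0.107, -0.04], 'tau': [0.001, -60.523, -34.206, -0.0, 0.01, 0.0], 'position': [0.283, 0.557, 0.22], 'tcp_rot': [[0.453, -0.001, -0.892], [0.892, -0.001, 0.453], [-0.001, -1.0, -0.0]], 'contact_force': [0.818, 0.595, 0.436], 'moment': [0.043, -0.004, -0.017], 'width': 1.002}
top [[0.006, -0.997, 0.077, 0.432], [-1.0, -0.008, -0.018, -0.061], [0.018, -0.077, -0.997, 1.443], [0.0, 0.0, 0.0, 1.0]] 494.68660688329726 0.025943124663122666
scene [[-0.372, 0.551, -0.747, 1.474], [0.928, 0.238, -0.287, 0.275], [0.02, -0.8, -0.6, 0.859], [0.0, 0.0, 0.0, 1.0]] 479.81454528444414 -0.06759226300086021
[[1.0, 0.0, 0.001, 0.0], [-0.001, -0.269, 0.963, -0.153], [0.0, -0.963, -0.269, 0.068], [0.0, 0.0, 0.0, 1.0]]
```

View pics/top0.png

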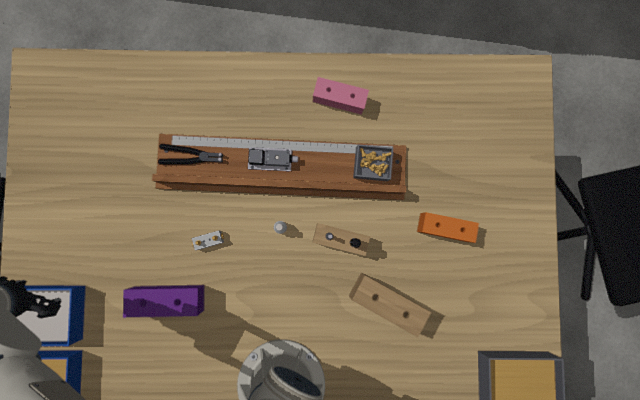

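View pics/scene0.png

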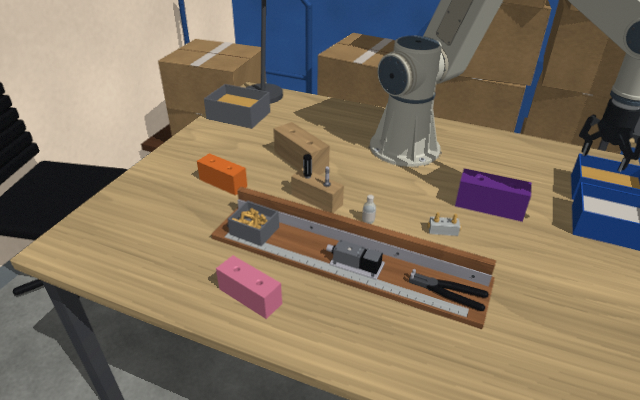

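The top view shows the tan tool block at (342,240) with the stylus at about (330,237) and the screwdriver at (357,243). The manifold is at (208,240), the bottle at (280,228), and the sensor at (270,159) with its black head on the left. The scene view confirms this layout.

```bash
python3 - <<'E'
from h import *
z=np.load('top0.npz');im,d=z['im'],z['d'];c,M=cam('top');P=cloud(c,M,d)
def blob(box,zlo,zhi,name):
    u0,v0,u1,v1=box;Q=P[v0:v1,u0:u1].reshape(-1,3);m=(Q[:,2]>zlo)&(Q[:,2]<zhi);Q=Q[m]
    if len(Q)<3: print(name,len(Q));return
    r=cv2.minAreaRect((Q[:,:2]*1000).astype(np.float32));print(name,len(Q),np.round(Q.mean(0),3),np.round(Q[:,2].max(),3),'rect',np.round(r[0],1),np.round(r[1],1),round(r[2],1))
blob((305,215,390,265),.062,.076,'blocktop')
blob((320,228,340,247),.10,.14,'stylus')
blob((345,232,372,255),.10,.16,'driver')
blob((185,225,235,256),.028,.04,'manifold top')
blob((185,225,235,256),.05,.07,'barbs')
blob((270,218,292,240),.06,.1,'bottle')
blob((240,140,305,180),.055,.075,'sensor')
blob((150,165,420,200),.075,.095,'fence')
big=cv2.resize(im[135:265,180:380],None,fx=4,fy=4,interpolation=cv2.INTER_CUBIC);save('crop0',big)
E
```

```text
blocktop 974 [ 0.412 -0.163  0.069] 0.076 rect [ 411.5 -165.8] [149.9  55.8] 76.0
stylus 17 [ 0.42  -0.131  0.126] 0.133 rect [ 420.1 -130.8] [9.  9.3] 44.9
driver 83 [ 0.404 -0.198  0.138] 0.148 rect [ 403.5 -198.1] [23.5 23.9] 0.8
manifold top 305 [0.406 0.211 0.033] 0.04 rect [406.2 211.5] [35.5 79.3] 16.2
barbs 27 [0.406 0.212 0.058] 0.067 rect [406.1 211.8] [ 9.2 56.8] 17.1
bottle 59 [0.444 0.006 0.075] 0.087 rect [445.    6.7] [25.  22.4] 0.8
sensor 573 [0.64  0.038 0.063] 0.071 rect [640.8  31.5] [129.6  40.9] 87.8
fence 1917 [0.565 0.004 0.084] 0.094 rect [592.    5.2] [697.3  75.6] 87.8
```

View pics/crop0.png

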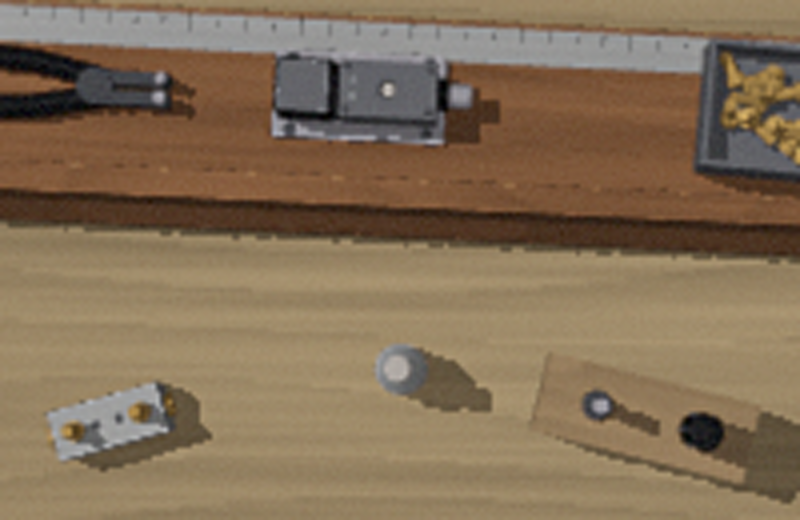

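The crop shows the teach button at crop (388,90), the head's face at (305,86), the stylus at (598,405) and the screwdriver at (702,432). Next I'll compute the targets and the first shift.

```bash
cat >> h.py <<'E'
def shift(p,yawdeg):
    "cm shift in tool axes and yaw rad to put TCP at p with tool x at yawdeg (mod 180)"
    s=sense();R=np.array(s['tcp_rot']);dp=R.T@(np.array(p)-s['position'])*100
    a=np.degrees(np.arctan2(R[1,0],R[0,0]));t=-(((yawdeg-a)+90)%180-90)
    print('now',np.round(s['position'],4),'yaw',round(a,2),'F',np.round(s['contact_force'],2),'w',s['width'],'t',s['clock'],'-> shift',np.round(dp,2),'yaw',round(np.radians(t),4),'j',np.round(s['joint_positions'],1))
E
python3 - <<'E'
from h import *
c,M=cam('top')
uv=np.array([[388,90],[276,60],[330,57],[332,117],[277,115]])/4+[180-.375,135-.375]
print('button',onplane(c,M,uv[:1],.060)); f=onplane(c,M,uv[1:],.065);print('face corners',f,f.mean(0))
z=np.load('top0.npz');P=cloud(c,M,z['d']);Q=P[165:200,150:420].reshape(-1,3);Q=Q[(Q[:,2]>.078)&(Q[:,2]<.092)&(Q[:,0]<.59)]
v=cv2.fitLine(Q[:,:2].astype(np.float32),cv2.DIST_HUBER,0,.01,.01).ravel();print('fence line',v)
shift([.420,-.131,.20],-14)
import math
s=sense();a=63.1
E
```

```text
button [[0.63993908 0.0157356  0.06      ]]
face corners [[0.65966526 0.09413845 0.065     ]
 [0.66216297 0.05637884 0.065     ]
 [0.61974928 0.0544017  0.065     ]
 [0.62080896 0.09283287 0.065     ]] [0.64059662 0.07443796 0.065     ]
fence line [0.0379746  0.9992787  0.5646164  0.00697397]
now [0.2827 0.5569 0.2202] yaw 63.08 F [ 0.08  0.5  -0.02] w 0.9977699848416104 t 0.1 -> shift [-55.12   2.09 -43.38] yaw 1.3454 j [62.9 20.3 93.6  0.  66.2 -0.1]
```

Emit:
move_arm(
  targets=[
    [[-55.1,2.1,-43.4],1.345,-1],
    [[-55.1,2.1,-43.4],1.345,-1],
    [[-55.1,2.1,-43.4],1.345,-1],
    [[-55.1,2.1,-43.4],1.345,-1],
    [[-55.1,2.1,-43.4],1.345,-1],
    [[-55.1,2.1,-43.4],1.345,-1],
    [[-55.1,2.1,-43.4],1.345,-1],
    [[-55.1,2.1,-43.4],1.345,-1],
    [[-55.1,2.1,-43.4],1.345,-1],
    [[-55.1,2.1,-43.4],1.345,-1],
    [[-55.1,2.1,-43.4],1.345,-1],
    [[-55.1,2.1,-43.4],1.345,-1],
  ],
  force=60,
)

```text
clock: 1.6
position: [0.4207, -0.1336, 0.1997]
tcp_rot: [[0.969, -0.0, 0.245], [-0.245, -0.0, 0.969], [0.0, -1.0, -0.0]]
contact_force: [0.6, 0.4, -0.1]
width: 0.999
```

```bash
python3 - <<'E'
from h import *
s=sense();im,d=get_image('wrist');save('w1',im)
c,M=cam('wrist',s);P=cloud(c,M,d)
print('pos',s['position'])
Q=P.reshape(-1,3);m=(Q[:,2]>.10)&(Q[:,2]<.14)&(np.hypot(Q[:,0]-.42,Q[:,1]+.131)<.02)&(d.ravel()>0);print(m.sum(),Q[m].mean(0) if m.sum() else '')
for lo,hi in((.115,.122),(.122,.135)):
    m=(Q[:,2]>lo)&(Q[:,2]<hi)&(np.hypot(Q[:,0]-.42,Q[:,1]+.131)<.02)&(d.ravel()>0);print(lo,m.sum(),Q[m].mean(0),Q[m].min(0),Q[m].max(0))
E
```

```text
pos [ 0.42065666 -0.13364355  0.19968725]
243 [ 0.41899571 -0.12810315  0.12293823]
0.115 23 [ 0.41957626 -0.12566552  0.11872029] [ 0.41365053 -0.12948738  0.11550521] [ 0.42413677 -0.12381705  0.12175587]
0.122 173 [ 0.41871433 -0.12907242  0.1276316 ] [ 0.41332289 -0.13474888  0.12203112] [ 0.42422313 -0.12419022  0.13029074]
```

View pics/w1.png

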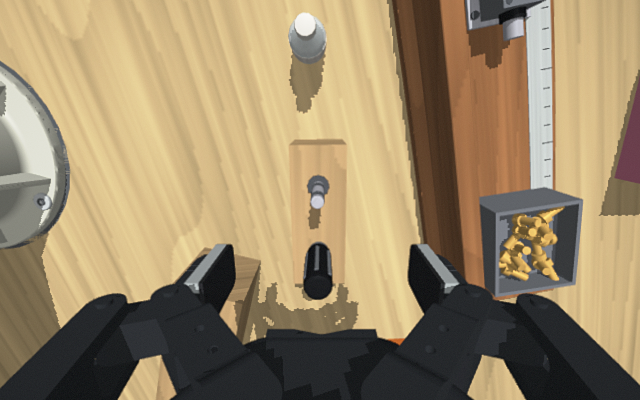

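The wrist view shows the stylus at (318,195), the screwdriver behind it at (318,270), and the bottle at (306,30). The jaws are aligned across the block, clear of the screwdriver.

```bash
python3 - <<'E'
from h import *
shift([.4190,-.1300,.107],-14)
E
```

```text
now [ 0.4207 -0.1333  0.1996] yaw -14.16 F [ 1.23 -1.    0.2 ] w 1.0004582366546393 t 1.65 -> shift [-0.25  9.26  0.28] yaw -0.0028 j [-17.7   5.  116.3  -0.   58.6  -3.6]
```

Emit:
move_arm(
  targets=[
    [[-0.25,0,0.3],0,-1],
    [[-0.25,5,0.3],0,-1],
    [[-0.25,9.2,0.3],0,-1],
    [[-0.25,9.2,0.3],0,-1],
    [[-0.25,9.2,0.3],0,-1],
    [[-0.25,9.2,0.3],0,1],
    [[-0.25,9.2,0.3],0,1],
    [[-0.25,9.2,0.3],0,1],
    [[-0.25,9.2,0.3],0,1],
    [[-0.25,9.2,0.3],0,1],
    [[-0.25,9.2,0.3],0,1],
    [[-0.25,9.2,0.3],0,1],
  ],
  force=60,
)

```text
clock: 3.15
position: [0.419, -0.1271, 0.1082]
tcp_rot: [[0.97, 0.0, 0.242], [-0.242, -0.0, 0.97], [0.0, -1.0, -0.0]]
contact_force: [-0.7, 0.5, 5.2]
width: 0.085
```

Emit:
move_arm(
  targets=[
    [[0,-2,0],0,1],
    [[0,-6,0],0,1],
    [[0,-12,0],0,1],
    [[0,-14,0],0,1],
    [[0,-14,0],0,1],
    [[0,-14,0],0,1],
    [[0,-14,0],0,1],
  ],
)

```text
clock: 4.03
position: [0.4179, -0.1267, 0.2464]
tcp_rot: [[0.97, -0.003, 0.242], [-0.242, 0.001, 0.97], [-0.003, -1.0, 0.0]]
contact_force: [0.8, -1.4, -0.7]
width: 0.087
```

```bash
python3 - <<'E'
from h import *
s=sense();im,d=get_image('wrist')
im2,d2=get_image('scene');save('w2',np.vstack([im[100:400],cv2.resize(im2[80:280,220:420],(640,640))[150:450]]))
shift([.640,.0157,.20],0)
E
```

```text
now [ 0.4182 -0.1268  0.2468] yaw -13.98 F [ 0.17 -0.01 -0.3 ] w 0.08424834867942266 t 4.125 -> shift [18.09  4.64 19.19] yaw -0.244 j [-17.1   1.5 113.5  -0.   65.1  -3.1]
```

View pics/w2.png

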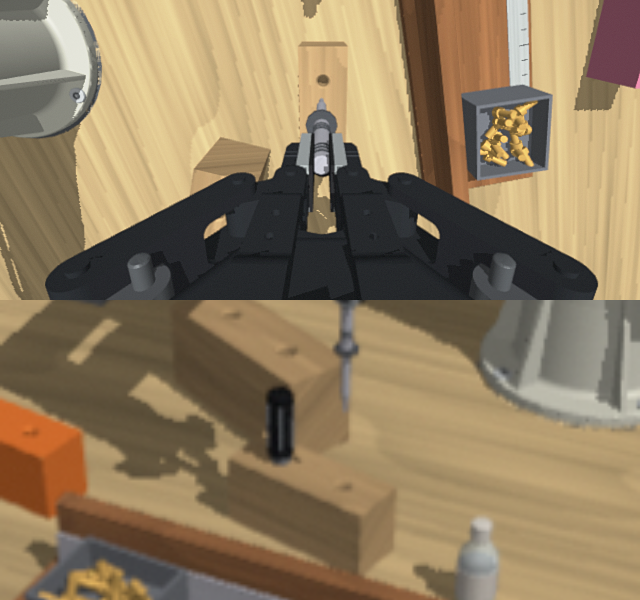

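The wrist view shows the stylus gripped upright. Its tip is at about full-frame (321,197), its collar is at (321,220) and the empty hole is at (323,180). I'll cast the tip into tool coordinates.

```bash
python3 - <<'E'
from h import *
c=calibration('wrist');T=np.array(c['tool_from_camera'])
for n,uv,y in(('tip',(321,198),.098),('collar',(321,219),.0345),('handle top',(320,263),-.021)):
    o,D=ray(c,T,uv);print(n,np.round((o+D[0]*((y-o[1])/D[0,1]))*1000,1))
E
```

```text
tip [-0.2 98.  -1.6]
collar [-0.1 34.5  1.4]
handle top [ -0.5 -21.   -2. ]
```

Emit:
move_arm(
  targets=[
    [[0,0,3],-0.1,1],
    [[18.1,3.2,19.3],-0.21,1],
    [[18.1,3.2,19.3],-0.21,1],
    [[18.1,3.2,19.3],-0.21,1],
    [[18.1,3.2,19.3],-0.21,1],
    [[18.1,3.2,19.3],-0.21,1],
    [[18.1,3.2,19.3],-0.21,1],
    [[18.1,3.2,19.3],-0.21,1],
  ],
)

```text
clock: 5.12
position: [0.6401, 0.016, 0.2159]
tcp_rot: [[0.999, -0.001, 0.035], [-0.035, -0.0, 0.999], [-0.001, -1.0, -0.0]]
contact_force: [-0.0, -0.7, -0.4]
width: 0.088
```

```bash
python3 - <<'E'
from h import *
s=sense();im,d=get_image('wrist');shift([.640,.0177,.165],-2.2)
save('w3',cv2.resize(im[60:340,200:480],(600,600),interpolation=cv2.INTER_CUBIC));np.save('w3.npy',im)
E
```

```text
now [0.6403 0.0159 0.2162] yaw -1.99 F [ 0.35  0.24 -0.47] w 0.0827680482563667 t 5.175 -> shift [-0.03  5.12  0.18] yaw 0.0036 j [ 1.3 21.8 91.8 -0.  66.3  3.3]
```

View pics/w3.png

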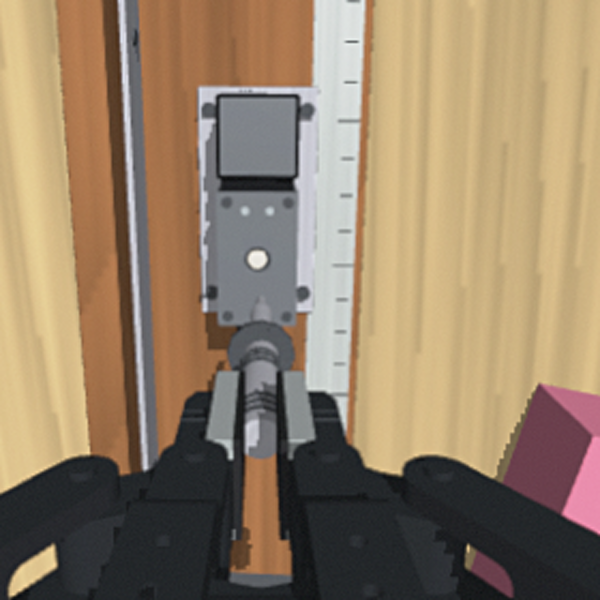

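The button is at (320.3,180.7), the stylus tip at about (322,199) and the sensing face at (320,123), all in full-frame pixels.

```bash
python3 - <<'E'
from h import *
s=sense();c,M=cam('wrist',s)
print('button',onplane(c,M,[[320.2,180.5]],.060),'tip',onplane(c,M,[[322,199]],.118))
uv=np.array([[218,95],[297,95],[297,177],[218,177]])*280/600+[199.7,59.7];f=onplane(c,M,uv,.065);print('face',f,f.mean(0),s['position'])
E
```

```text
button [[0.63932897 0.01767451 0.06      ]] tip [[0.64099112 0.01330549 0.118     ]]
face [[0.62351518 0.09692272 0.065     ]
 [0.66009023 0.09565416 0.065     ]
 [0.65935443 0.05811414 0.065     ]
 [0.62156909 0.05942157 0.065     ]] [0.64113223 0.07752815 0.065     ] [0.64026553 0.01591853 0.21623841]
```

Emit:
move_arm(
  targets=[
    [[-0.15,0,0.4],0,1],
    [[-0.15,3,0.4],0,1],
    [[-0.15,4.8,0.4],0,1],
    [[-0.15,5.2,0.4],0,1],
    [[-0.15,5.2,0.4],0,1],
    [[-0.15,5.2,0.4],0,1],
  ],
)

```text
clock: 5.92
position: [0.6403, 0.0206, 0.1648]
tcp_rot: [[0.999, 0.001, 0.034], [-0.034, 0.0, 0.999], [0.001, -1.0, 0.0]]
contact_force: [0.1, -0.0, -1.0]
width: 0.089
```

```bash
python3 - <<'E'
from h import *
s=sense();im,d=get_image('wrist');shift([.6393,.0200,.158],-2.2)
save('w4',cv2.resize(im[120:280,240:400],(600,600),interpolation=cv2.INTER_CUBIC))
E
```

```text
now [0.6403 0.0207 0.1648] yaw -1.95 F [-0.08  1.05 -1.26] w 0.0865275762006823 t 5.975 -> shift [-0.09  0.68 -0.07] yaw 0.0044 j [ 1.7 24.7 94.5  0.  60.7  3.7]
```

View pics/w4.png

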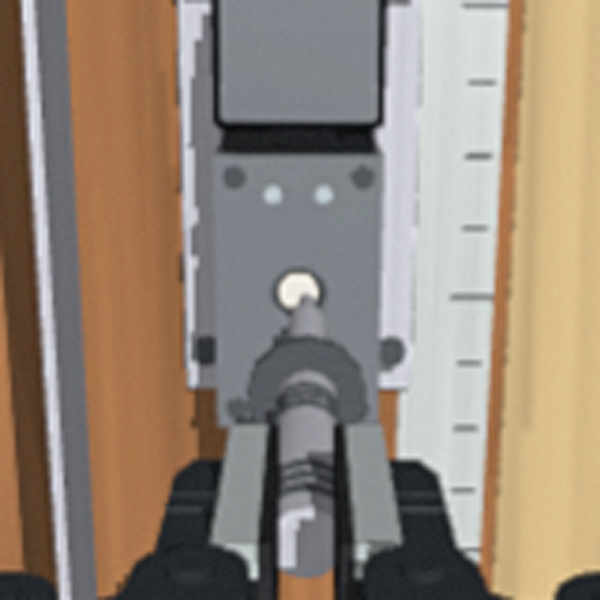

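Button at crop (298,290) and tip axis at about (306,298). The tip still needs about 1.8 mm in -x and 1.9 mm in +z.

Emit:
move_arm(
  targets=[
    [[-0.18,0,0.19],0,1],
    [[-0.18,0.2,0.19],0,1],
    [[-0.18,0.4,0.19],0,1],
    [[-0.18,0.4,0.19],0,1],
    [[-0.18,0.4,0.19],0,1],
  ],
)

```text
clock: 6.6
position: [0.6379, 0.0226, 0.1598]
tcp_rot: [[0.999, -0.0, 0.034], [-0.034, -0.0, 0.999], [-0.0, -1.0, -0.0]]
contact_force: [-0.3, -0.1, -1.0]
width: 0.085
```

```bash
python3 - <<'E'
from h import *
s=sense();im,d=get_image('wrist');shift([.6385,.0225,.158],-2.2)
save('w5',cv2.resize(im[150:250,270:370],(600,600),interpolation=cv2.INTER_CUBIC))
E
```

```text
now [0.638  0.0226 0.1599] yaw -1.95 F [-0.43  0.44 -0.9 ] w 0.08825775355677855 t 6.65 -> shift [ 0.05  0.19 -0.01] yaw 0.0044 j [ 1.9 24.8 95.   0.  60.2  3.8]
```

View pics/w5.png

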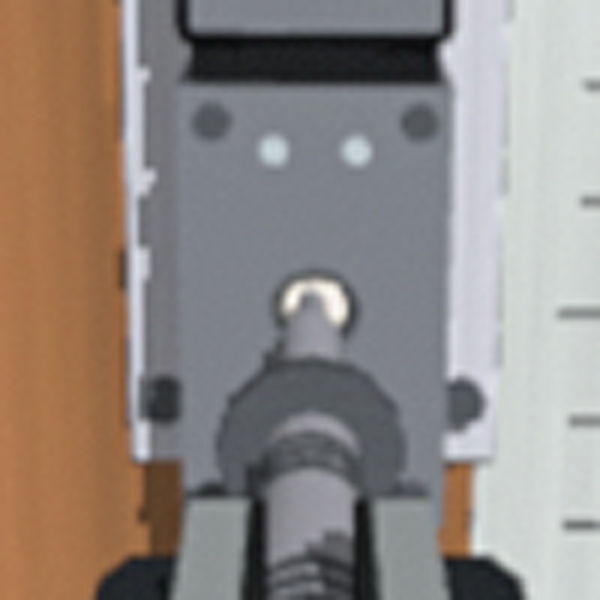

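The tip is now centred over the button: tip at crop (312,300), button at (315,308). Pressing now in small steps.

Emit:
move_arm(
  targets=[
    [[0,0.05,0],0,1],
    [[0,0.1,0],0,1],
    [[0,0.15,0],0,1],
    [[0,0.2,0],0,1],
    [[0,0.2,0],0,1],
    [[0,0.2,0],0,1],
  ],
)

```text
clock: 7.4
position: [0.638, 0.0226, 0.158]
tcp_rot: [[0.999, 0.0, 0.034], [-0.034, -0.0, 0.999], [0.0, -1.0, 0.0]]
contact_force: [-0.8, -0.1, 0.9]
width: 0.082
```

Emit:
move_arm(
  targets=[
    [[0,0.05,0],0,1],
    [[0,0.1,0],0,1],
    [[0,0.1,0],0,1],
  ],
)

```text
clock: 7.78
position: [0.638, 0.0226, 0.1569]
tcp_rot: [[0.999, 0.0, 0.034], [-0.034, -0.0, 0.999], [0.0, -1.0, -0.0]]
contact_force: [0.7, 0.1, 1.3]
width: 0.086
```

Emit:
move_arm(
  targets=[
    [[0,0.05,0],0,1],
    [[0,0.1,0],0,1],
    [[0,0.1,0],0,1],
  ],
)

```text
clock: 8.15
position: [0.638, 0.0226, 0.1559]
tcp_rot: [[0.999, 0.0, 0.034], [-0.034, 0.0, 0.999], [0.0, -1.0, 0.0]]
contact_force: [-0.6, -0.5, 2.0]
width: 0.088
```

Emit:
move_arm(
  targets=[
    [[0,0.03,0],0,1],
    [[0,0.06,0],0,1],
    [[0,0.06,0],0,1],
  ],
)

```text
clock: 8.52
position: [0.638, 0.0226, 0.1553]
tcp_rot: [[0.999, 0.0, 0.034], [-0.034, -0.0, 0.999], [0.0, -1.0, -0.0]]
contact_force: [-0.1, 0.4, 3.0]
width: 0.088
```

Emit:
move_arm(
  targets=[
    [[0,0.03,0],0,1],
    [[0,0.03,0],0,1],
  ],
)

```text
clock: 8.78
position: [0.638, 0.0226, 0.1551]
tcp_rot: [[0.999, 0.0, 0.034], [-0.034, -0.0, 0.999], [0.0, -1.0, -0.0]]
contact_force: [-0.8, -1.2, 3.3]
width: 0.084
```

```bash
python3 - <<'E'
from h import *
shift([.638,.0226,.1553],-2)
E
```

```text
now [0.638  0.0226 0.1551] yaw -1.95 F [-0.77 -1.17  3.31] w 0.08351202776864423 t 8.775 -> shift [-0.   -0.02  0.  ] yaw 0.0009 j [ 1.9 25.1 95.2 -0.  59.7  3.8]
```

Emit:
move_arm(
  targets=[
    [[0,0.03,0],0,1],
    [[0,0.03,0],0,1],
    [[0,0.03,0],0,1],
  ],
)

```text
clock: 9.15
position: [0.6381, 0.0226, 0.155]
tcp_rot: [[0.999, 0.0, 0.034], [-0.034, -0.0, 0.999], [0.0, -1.0, 0.0]]
contact_force: [0.2, -0.1, 6.1]
width: 0.09
```

Force went up to 6 N without further travel, so the button has bottomed. I'll hold it there for about 1.4 s.

Emit:
move_arm(
  targets=[
    [[0,0,0],0,1],
    [[0,0,0],0,1],
    [[0,0,0],0,1],
    [[0,0,0],0,1],
    [[0,0,0],0,1],
    [[0,0,0],0,1],
    [[0,0,0],0,1],
    [[0,0,0],0,1],
    [[0,0,0],0,1],
    [[0,0,0],0,1],
    [[0,0,0],0,1],
  ],
)

```text
clock: 10.52
position: [0.6382, 0.0226, 0.155]
tcp_rot: [[0.999, 0.001, 0.034], [-0.034, 0.0, 0.999], [0.001, -1.0, 0.0]]
contact_force: [-0.7, -0.6, 5.4]
width: 0.085
```

Emit:
move_arm(
  targets=[
    [[0,-1,0],0,1],
    [[0,-4,0],0,1],
    [[0,-9,0],0,1],
    [[0,-9,0],0,1],
    [[0,-9,0],0,1],
  ],
)

```text
clock: 11.15
position: [0.6375, 0.0226, 0.2444]
tcp_rot: [[0.999, -0.001, 0.034], [-0.034, -0.0, 0.999], [-0.001, -1.0, -0.0]]
contact_force: [0.4, -1.0, -1.5]
width: 0.084
```

```bash
python3 - <<'E'
from h import *
im,d=get_image('wrist');np.save('w6.npy',im)
save('w6',cv2.resize(im[100:260,240:400],(600,600)))
shift([.419,-.1271,.245],-14)
E
```

```text
now [0.6371 0.0226 0.2436] yaw -1.95 F [-0.49 -1.41  0.03] w 0.08463164936953967 t 11.2 -> shift [-21.29  -0.1  -15.7 ] yaw 0.2103 j [ 1.9 20.3 90.5  0.  69.3  3.8]
```

View pics/w6.png

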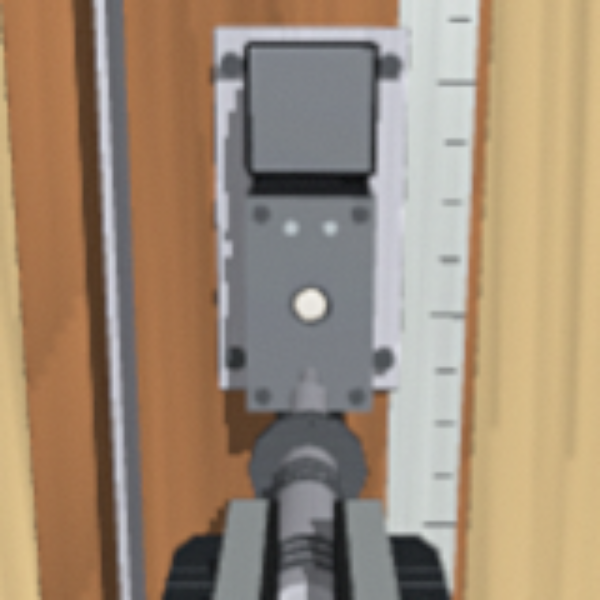

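The button is out again and the stylus is still upright in the grip. Carrying it back over its hole.

Emit:
move_arm(
  targets=[
    [[-21.3,-0.1,-15.7],0.21,1],
    [[-21.3,-0.1,-15.7],0.21,1],
    [[-21.3,-0.1,-15.7],0.21,1],
    [[-21.3,-0.1,-15.7],0.21,1],
    [[-21.3,-0.1,-15.7],0.21,1],
    [[-21.3,-0.1,-15.7],0.21,1],
    [[-21.3,-0.1,-15.7],0.21,1],
    [[-21.3,-0.1,-15.7],0.21,1],
    [[-21.3,-0.1,-15.7],0.21,1],
  ],
)

```text
clock: 12.32
position: [0.4203, -0.1266, 0.2455]
tcp_rot: [[0.971, -0.0, 0.241], [-0.241, 0.0, 0.971], [-0.0, -1.0, 0.0]]
contact_force: [0.6, 0.7, -0.2]
width: 0.085
```

```bash
python3 - <<'E'
from h import *
s=sense();im,d=get_image('wrist');c,M=cam('wrist',s)
shift([.419,-.1271,.18],-14)
save('w7',cv2.resize(im[120:260,240:400],(800,700))[:600])
# hole: dark pixels in block-top area
o=onplane(c,M,[[320,180]],.07);print(o)
E
```

```text
now [ 0.4202 -0.1267  0.2455] yaw -13.93 F [ 0.47 -1.06 -1.31] w 0.08868329208783939 t 12.375 -> shift [-0.1   6.55 -0.07] yaw 0.0012 j [-17.    1.7 113.5   0.   64.8  -3. ]
[[ 0.41843938 -0.12803874  0.07      ]]
```

Emit:
move_arm(
  targets=[
    [[-0.1,0,-0.05],0,1],
    [[-0.1,3,-0.05],0,1],
    [[-0.1,6.3,-0.05],0,1],
    [[-0.1,6.3,-0.05],0,1],
    [[-0.1,6.3,-0.05],0,1],
    [[-0.1,6.3,-0.05],0,1],
  ],
)

```text
clock: 13.12
position: [0.4196, -0.1276, 0.184]
tcp_rot: [[0.97, 0.002, 0.242], [-0.242, -0.001, 0.97], [0.002, -1.0, -0.0]]
contact_force: [0.3, 0.3, -0.9]
width: 0.086
```

```bash
python3 - <<'E'
from h import *
s=sense();im,d=get_image('wrist')
shift([.419,-.1271,.108],-14)
save('w8',cv2.resize(im[140:240,270:370],(600,600),interpolation=cv2.INTER_CUBIC))
E
```

```text
now [ 0.4194 -0.1276  0.1839] yaw -13.98 F [ 0.15  0.19 -0.53] w 0.08590250074394355 t 13.175 -> shift [-0.07  7.59  0.04] yaw 0.0004 j [-17.1   5.9 117.7  -0.   56.3  -3.1]
```

View pics/w8.png

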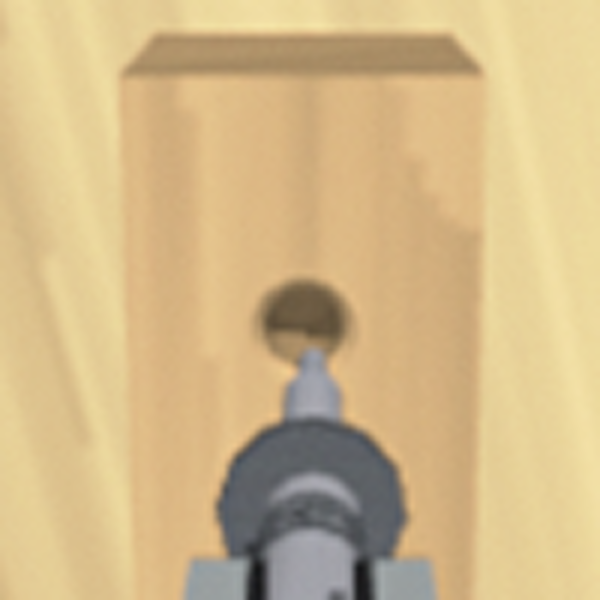

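The hole is at (303,323) and the tip axis projects to about (313,332), so I'll correct -1.2 mm in x and +1 mm in z, then lower.

Emit:
move_arm(
  targets=[
    [[-0.12,0,0.1],0,1],
    [[-0.12,2,0.1],0,1],
    [[-0.12,4,0.1],0,1],
    [[-0.12,5.5,0.1],0,1],
    [[-0.12,5.5,0.1],0,1],
    [[-0.12,5.5,0.1],0,1],
  ],
)

```text
clock: 13.92
position: [0.4181, -0.1262, 0.1282]
tcp_rot: [[0.97, 0.001, 0.242], [-0.242, -0.0, 0.97], [0.001, -1.0, -0.0]]
contact_force: [0.2, -0.8, -0.4]
width: 0.085
```

```bash
python3 - <<'E'
from h import *
shift([.419,-.1271,.108],-14)
E
```

```text
now [ 0.4181 -0.1262  0.1282] yaw -13.98 F [ 0.21 -0.76 -0.39] w 0.08533921547041168 t 13.925 -> shift [ 0.11  2.02 -0.07] yaw 0.0004 j [-17.   10.6 120.8  -0.   48.5  -3. ]
```

Emit:
move_arm(
  targets=[
    [[0.04,1,-0.03],0,1],
    [[0.04,1.7,-0.03],0,1],
    [[0.04,1.92,-0.03],0,1],
    [[0.04,1.92,-0.03],0,1],
    [[0.04,1.92,-0.03],0,1],
  ],
)

```text
clock: 14.55
position: [0.418, -0.1264, 0.1084]
tcp_rot: [[0.97, -0.0, 0.242], [-0.242, 0.0, 0.97], [-0.0, -1.0, 0.0]]
contact_force: [-0.2, 0.1, -1.1]
width: 0.089
```

Emit:
move_arm(
  targets=[
    [[0,0.04,0],0,0.7],
    [[0,0.04,0],0,0.3],
    [[0,0.04,0],0,-0.2],
    [[0,0.04,0],0,-0.6],
    [[0,0.04,0],0,-1],
    [[0,0.04,0],0,-1],
    [[0,0.04,0],0,-1],
    [[0,-3,0],0,-1],
    [[0,-8,0],0,-1],
    [[0,-13,0],0,-1],
    [[0,-13,0],0,-1],
    [[0,-13,0],0,-1],
  ],
)

```text
clock: 16.05
position: [0.4176, -0.1263, 0.238]
tcp_rot: [[0.97, -0.0, 0.242], [-0.242, 0.0, 0.97], [-0.0, -1.0, 0.0]]
contact_force: [-0.5, -0.8, 0.1]
width: 1.0
```

```bash
python3 - <<'E'
from h import *
im,d=get_image('top');c,M=cam('top');P=cloud(c,M,d)
s=sense();wim,wd=get_image('wrist');cw,Mw=cam('wrist',s);W=cloud(cw,Mw,wd)
save('w9',np.hstack([wim[100:400:1,200:440],cv2.resize(im[200:275,300:400],(400,300))]))
Q=W.reshape(-1,3);m=(wd.ravel()>0)&(np.hypot(Q[:,0]-.42,Q[:,1]+.131)<.02)&(Q[:,2]>.12)&(Q[:,2]<.14);print('stylus top',m.sum(),Q[m].mean(0),np.percentile(Q[m][:,2],90))
# manifold from original top view: height .06 barbs, top
R=P[225:256,185:235].reshape(-1,3);R=R[(R[:,2]>.026)&(R[:,2]<.042)];r=cv2.minAreaRect((R[:,:2]*1000).astype(np.float32));print(r)
shift([.406,.2115,.16],16.5)
E
```

```text
stylus top 132 [ 0.41778721 -0.12827325  0.12751467] 0.12933182902550805
((406.4303894042969, 211.1577606201172), (35.94571304321289, 87.67950439453125), 16.1400146484375)
now [ 0.4171 -0.1262  0.2371] yaw -13.98 F [ 0.16  0.08 -1.  ] w 0.9970864476930718 t 16.15 -> shift [-9.21  7.74 32.5 ] yaw -0.532 j [-17.    2.  114.4   0.   63.8  -3. ]
```

View pics/w9.png

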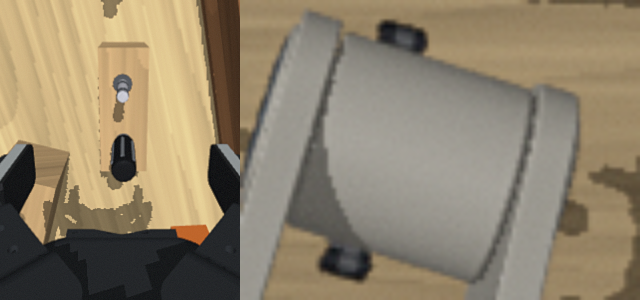

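The stylus hangs back in its hole (depth puts its top at z=0.129, as expected) and the screwdriver is untouched. Next is the manifold.

Emit:
move_arm(
  targets=[
    [[-9.2,4,32.5],-0.53,-1],
    [[-9.2,4,32.5],-0.53,-1],
    [[-9.2,4,32.5],-0.53,-1],
    [[-9.2,4,32.5],-0.53,-1],
    [[-9.2,4,32.5],-0.53,-1],
    [[-9.2,4,32.5],-0.53,-1],
    [[-9.2,4,32.5],-0.53,-1],
    [[-9.2,4,32.5],-0.53,-1],
    [[-9.2,4,32.5],-0.53,-1],
  ],
  force=100,
)

```text
clock: 17.27
position: [0.4072, 0.21, 0.1983]
tcp_rot: [[0.96, -0.0, -0.281], [0.281, -0.0, 0.96], [-0.001, -1.0, -0.0]]
contact_force: [0.2, -0.1, 0.4]
width: 1.003
```

```bash
python3 - <<'E'
from h import *
s=sense();im,d=get_image('wrist');c,M=cam('wrist',s);Q=cloud(c,M,d).reshape(-1,3)
for lo,hi in((.026,.042),(.05,.07)):
    m=(d.ravel()>0)&(np.hypot(Q[:,0]-.406,Q[:,1]-.211)<.06)&(Q[:,2]>lo)&(Q[:,2]<hi);print(m.sum(),Q[m].mean(0),cv2.minAreaRect((Q[m][:,:2]*1000).astype(np.float32)))
shift([.4064,.2113,.029],16.3)
E
```

```text
2068 [0.40368424 0.21662856 0.03393471] ((404.08209228515625, 215.33709716796875), (36.0532112121582, 85.79898834228516), 16.42916488647461)
180 [0.40393431 0.2156447  0.05860111] ((404.0745849609375, 215.36634826660156), (9.523536682128906, 56.782676696777344), 15.993338584899902)
now [0.4073 0.2101 0.1984] yaw 16.3 F [ 0.23 -0.41  0.51] w 0.9961957014535353 t 17.325 -> shift [-0.05 16.94  0.15] yaw -0.0 j [ 27.1   6.7 114.6  -0.   58.7  10.8]
```

Emit:
move_arm(
  targets=[
    [[-0.1,4,0.38],0,-1],
    [[-0.1,10,0.38],0,-1],
    [[-0.1,15,0.38],0,-1],
    [[-0.1,16.8,0.38],0,-1],
    [[-0.1,16.9,0.38],0,-1],
    [[-0.1,16.9,0.38],0,-1],
    [[-0.1,16.9,0.38],0,0.5],
    [[-0.1,16.9,0.38],0,1],
    [[-0.1,16.9,0.38],0,1],
    [[-0.1,16.9,0.38],0,1],
    [[-0.1,16.9,0.38],0,1],
    [[-0.1,16.9,0.38],0,1],
  ],
  force=100,
)

```text
clock: 18.82
position: [0.4052, 0.2145, 0.0295]
tcp_rot: [[0.959, -0.0, -0.282], [0.282, -0.0, 0.959], [-0.0, -1.0, -0.0]]
contact_force: [-0.5, 0.2, -0.0]
width: 0.003
```

Emit:
move_arm(
  targets=[
    [[0,0,0],0,1],
    [[0,0,0],0,1],
    [[0,-2,0],0,1],
    [[0,-7,0],0,1],
    [[0,-12,0],0,1],
    [[0,-15,0],0,1],
    [[0,-15,0],0,1],
    [[0,-15,0],0,1],
  ],
)

```text
clock: 19.82
position: [0.4047, 0.2142, 0.1787]
tcp_rot: [[0.959, -0.001, -0.282], [0.282, -0.0, 0.959], [-0.001, -1.0, -0.0]]
contact_force: [0.7, -1.6, 0.7]
width: -0.001
```

```bash
cat > m.py <<'E'
from h import *
def man():
    s=sense();im,d=get_image('wrist');c=calibration('wrist');T=np.array(c['tool_from_camera'])
    P=cloud(c,T,d);Q=P.reshape(-1,3) # tool coords; y down
    return s,im,d,T,c,Q
if __name__=='__main__':
    s,im,d,T,c,Q=man();save('m_%.2f'%s['clock'],im);np.savez('m_last',im=im,d=d)
    n=(d.ravel()>0)&(abs(Q[:,0])<.0165)&(abs(Q[:,2])<.06)&(Q[:,1]<.04)&(Q[:,1]>-.05)
    for k in range(-50,40,5):
        m=n&(Q[:,1]*1000>k)&(Q[:,1]*1000<=k+5)
        if m.sum()>10: print(k,m.sum(),np.round(Q[m].mean(0)*1000,1),np.round(Q[m].min(0)*1000,1),np.round(Q[m].max(0)*1000,1))
    shift([.641,.076,.25],-2.2)
E
python3 m.py
```

```text
-50 569 [  0.4 -47.4   3.9] [ -9.7 -50.  -11.1] [ 11.1 -45.   12.6]
-45 197 [  0.1 -42.4  11.1] [-13.1 -45.    7.1] [ 13.4 -40.   12. ]
-40 321 [  0.4 -37.6   9.4] [-13.2 -40.    6.5] [ 14.  -35.   12.1]
-35 283 [  0.3 -32.6   9.3] [-13.2 -35.    6.5] [ 13.9 -30.   12.2]
-30 267 [  0.6 -27.6   9.3] [-13.1 -30.    6.5] [ 13.9 -25.   12.1]
-25 246 [  0.1 -22.4   9.4] [-13.1 -25.    6.5] [ 14. -20.  12.]
-20 158 [  0.6 -17.7   9.7] [-12.2 -20.    6.8] [ 13.1 -15.   11.9]
-15 23 [ -0.4 -14.4  11.2] [ -6.  -15.   10.7] [  6.7 -13.1  11.6]
now [0.4045 0.2141 0.1783] yaw 16.39 F [0.15 0.02 0.88] w 0.0009706708562190361 t 19.875 -> shift [ 18.78  -7.19 -19.93] yaw 0.3244 j [ 27.7   8.2 115.8  -0.   56.1  11.3]
```

The jaws closed on nothing, so I'm looking again.

```bash
python3 - <<'E'
from h import *
z=np.load('m_last.npz');im,d=z['im'],z['d'];s=sense();c,M=cam('wrist',s)
t,td=get_image('top');sc,_=get_image('scene')
a=cv2.resize(t[200:290,160:280],(400,300),interpolation=cv2.INTER_CUBIC);b=cv2.resize(sc[150:255,390:530],(400,300),interpolation=cv2.INTER_CUBIC)
save('look',np.vstack([np.hstack([a,b]),np.hstack([cv2.resize(im,(480,300)),np.zeros((300,320,3),np.uint8)])]))
Q=cloud(c,M,d).reshape(-1,3);m=(d.ravel()>0)&(np.hypot(Q[:,0]-.406,Q[:,1]-.213)<.1)&(Q[:,2]>.008)&(Q[:,2]<.09)
h=np.histogram(Q[m][:,2],np.arange(.008,.09,.004));print(h[0]);
E
```

```text
[  15    0    7   73   40  154 2028   66   77   19   24   35   90   65
    0    0    0    0    0    0]
```

View pics/look.png

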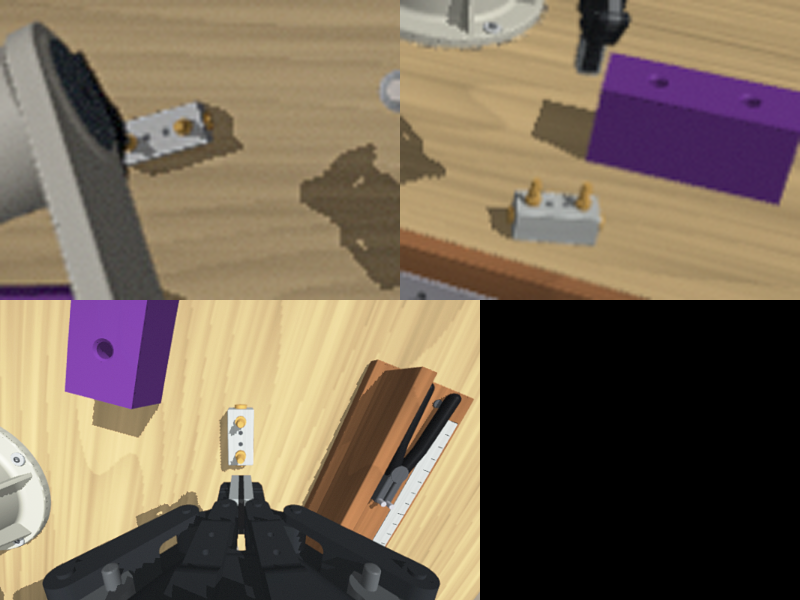

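The manifold still stands upright, just ahead of the closed fingers in the wrist view, at about (320,180) full-frame. Measuring where it is now.

```bash
python3 - <<'E'
from h import *
z=np.load('m_last.npz');im,d=z['im'],z['d'];s=sense();c,M=cam('wrist',s)
Q=cloud(c,M,d).reshape(-1,3)
m=(d.ravel()>0)&(np.hypot(Q[:,0]-.406,Q[:,1]-.213)<.1)&(Q[:,2]>.030)&(Q[:,2]<.038)
print(cv2.minAreaRect((Q[m][:,:2]*1000).astype(np.float32)),Q[m].mean(0))
# barb tops by wrist
m=(d.ravel()>0)&(np.hypot(Q[:,0]-.406,Q[:,1]-.213)<.1)&(Q[:,2]>.052)&(Q[:,2]<.066)
print(cv2.minAreaRect((Q[m][:,:2]*1000).astype(np.float32)))
t,td=get_image('top');ct,Mt=cam('top');P=cloud(ct,Mt,td)[225:256,185:235].reshape(-1,3);P=P[(P[:,2]>.028)&(P[:,2]<.04)]
print(len(P),P.mean(0),cv2.minAreaRect((P[:,:2]*1000).astype(np.float32)))
# finger pad positions in tool
T=np.array(c['tool_from_camera']);F=cloud(c,T,d)
print('fingers tip max y', )
for u in (300,310,330,340):
    for v in (235,245,255): print(u,v,np.round(F[v,u]*1000,0),end=' ')
E
```

```text
((403.8190612792969, 214.65689086914062), (35.707366943359375, 79.84931945800781), 15.756563186645508) [0.40305012 0.21690936 0.03298735]
((403.49371337890625, 215.0963897705078), (10.47972297668457, 56.59427261352539), 16.647510528564453)
262 [0.40732752 0.20505102 0.03319894] ((407.579345703125, 206.79710388183594), (35.78346252441406, 73.04610443115234), 16.3067569732666)
fingers tip max y
300 235 [-26. 178. -71.] 300 245 [-10. -20.   7.] 300 255 [ -9. -31.   7.] 310 235 [ -5. -18.  12.] 310 245 [ -5. -29.  11.] 310 255 [ -5. -40.  12.] 330 235 [  5. -17.  11.] 330 245 [  4. -28.  11.] 330 255 [  4. -39.  11.] 340 235 [ 23. 179. -71.] 340 245 [  9. -21.   8.] 340 255 [  9. -29.   6.]
```

```bash
python3 - <<'E'
from h import *
z=np.load('m_last.npz');im,d=z['im'],z['d'];c,T=calibration('wrist'),None
T=np.array(c['tool_from_camera']);F=cloud(c,T,d)
for u in (308,314,326,332):
    print(u,[(v,)+tuple(np.round(F[v,u]*1000).astype(int)) for v in range(226,246,2)])
# scene-camera check of fingertip height
t,td=get_image('scene');ct,Mt=cam('scene');P=cloud(ct,Mt,td).reshape(-1,3);s=sense();p=np.array(s['position'])
m=(td.ravel()>0)&(np.hypot(P[:,0]-p[0],P[:,1]-p[1])<.035)&(P[:,2]>.08);print('TCP z',p[2],'lowest scene pts near axis',np.round(np.percentile(P[m][:,2],[0,1,3,10]),4),m.sum())
E
```

```text
308 [(226, np.int64(-16), np.int64(178), np.int64(-59)), (228, np.int64(-16), np.int64(179), np.int64(-62)), (230, np.int64(-16), np.int64(179), np.int64(-64)), (232, np.int64(-16), np.int64(179), np.int64(-67)), (234, np.int64(-16), np.int64(180), np.int64(-70)), (236, np.int64(-16), np.int64(179), np.int64(-73)), (238, np.int64(-6), np.int64(-22), np.int64(12)), (240, np.int64(-6), np.int64(-24), np.int64(12)), (242, np.int64(-6), np.int64(-26), np.int64(11)), (244, np.int64(-6), np.int64(-28), np.int64(12))]
314 [(226, np.int64(-8), np.int64(179), np.int64(-60)), (228, np.int64(-8), np.int64(178), np.int64(-62)), (230, np.int64(-9), np.int64(179), np.int64(-65)), (232, np.int64(-9), np.int64(179), np.int64(-67)), (234, np.int64(-3), np.int64(-16), np.int64(11)), (236, np.int64(-3), np.int64(-20), np.int64(12)), (238, np.int64(-3), np.int64(-22), np.int64(12)), (240, np.int64(-3), np.int64(-24), np.int64(12)), (242, np.int64(-3), np.int64(-26), np.int64(11)), (244, np.int64(-3), np.int64(-28), np.int64(11))]
326 [(226, np.int64(6), np.int64(179), np.int64(-59)), (228, np.int64(6), 
[... 315 characters left out ...]
int64(12)), (242, np.int64(2), np.int64(-25), np.int64(11)), (244, np.int64(2), np.int64(-28), np.int64(12))]
332 [(226, np.int64(13), np.int64(179), np.int64(-59)), (228, np.int64(13), np.int64(179), np.int64(-62)), (230, np.int64(13), np.int64(179), np.int64(-65)), (232, np.int64(13), np.int64(180), np.int64(-68)), (234, np.int64(6), np.int64(-16), np.int64(11)), (236, np.int64(6), np.int64(-19), np.int64(11)), (238, np.int64(5), np.int64(-21), np.int64(12)), (240, np.int64(5), np.int64(-23), np.int64(11)), (242, np.int64(5), np.int64(-26), np.int64(12)), (244, np.int64(5), np.int64(-28), np.int64(11))]
TCP z 0.17849529117316182 lowest scene pts near axis [0.1888 0.1954 0.2029 0.236 ] 1033
```

Both the wrist depth and the scene depth put the shut fingertips about 15 mm *behind* the reported TCP. The description says 22 mm ahead. So the jaws closed harmlessly above the block, between the barbs, and the manifold did not move. I'll grasp again about 38 mm lower.

Emit:
move_arm(
  targets=[
    [[0,0,0],0,-1],
    [[0,0,0],0,-1],
    [[0,0,0],0,-1],
    [[0,0,0],0,-1],
    [[0,5,0],0,-1],
    [[0,10,0],0,-1],
    [[0,14,0],0,-1],
    [[0,16.5,0],0,-1],
    [[0,17.5,0],0,-1],
    [[0,17.5,0],0,-1],
    [[0,17.5,0],0,-1],
  ],
  force=100,
)

```text
clock: 21.45
position: [0.406, 0.2149, 0.0054]
tcp_rot: [[0.959, 0.001, -0.282], [0.282, 0.001, 0.959], [0.002, -1.0, 0.0]]
contact_force: [0.5, 0.3, -0.0]
width: 0.994
```

Emit:
move_arm(
  targets=[
    [[0,0.4,0],0,-1],
    [[0,0.8,0],0,-1],
    [[0,1.2,0],0,-1],
    [[0,1.2,0],0,-1],
  ],
)

```text
clock: 21.95
position: [0.405, 0.2144, -0.0078]
tcp_rot: [[0.959, -0.001, -0.282], [0.282, -0.0, 0.959], [-0.001, -1.0, -0.0]]
contact_force: [0.3, -0.3, 0.7]
width: 1.003
```

Emit:
move_arm(
  targets=[
    [[0,0,0],0,0],
    [[0,0,0],0,0.3],
    [[0,0,0],0,1],
    [[0,0,0],0,1],
    [[0,0,0],0,1],
    [[0,0,0],0,1],
    [[0,0,0],0,1],
    [[0,0,0],0,1],
  ],
  force=100,
)

```text
clock: 22.95
position: [0.4053, 0.2145, -0.0072]
tcp_rot: [[0.959, 0.0, -0.282], [0.282, 0.0, 0.959], [0.0, -1.0, 0.0]]
contact_force: [-0.9, -1.7, 6.0]
width: 0.405
```

Gripped: opening 0.405, which matches the 36 mm block. Lifting.

Emit:
move_arm(
  targets=[
    [[0,-0.5,0],0,1],
    [[0,-2,0],0,1],
    [[0,-6,0],0,1],
    [[0,-11,0],0,1],
    [[0,-16,0],0,1],
    [[0,-18,0],0,1],
    [[0,-18,0],0,1],
    [[0,-18,0],0,1],
  ],
)

```text
clock: 23.95
position: [0.4045, 0.2141, 0.1718]
tcp_rot: [[0.959, -0.001, -0.282], [0.282, -0.001, 0.959], [-0.001, -1.0, -0.0]]
contact_force: [-0.8, -0.0, -3.3]
width: 0.405
```

```bash
cat > m2.py <<'E'
from h import *
# manifold in tool frame from wrist depth: block top and barbs
s=sense();im,d=get_image('wrist');c=calibration('wrist');T=np.array(c['tool_from_camera']);Q=cloud(c,T,d).reshape(-1,3)
m0=(d.ravel()>0)&(abs(Q[:,0])<.0195)&(abs(Q[:,2])<.06)
print('hist y', [(k,int((m0&(Q[:,1]*1000>=k)&(Q[:,1]*1000<k+4)).sum())) for k in range(-70,30,4)])
m=m0&(Q[:,1]>-.031)&(Q[:,1]<-.022);A=Q[m]*1000
print('top face',len(A),np.round(A.mean(0),1),np.round(np.percentile(A,[1,99],axis=0),1).tolist(),cv2.minAreaRect(A[:,[0,2]].astype(np.float32)))
b=(A[:,2]>0);print('y at +z / -z',A[b][:,1].mean(),A[~b][:,1].mean() if (~b).any() else None,'x slope',np.polyfit(A[:,0],A[:,1],1)[0],'z slope',np.polyfit(A[:,2],A[:,1],1)[0])
hsv=cv2.cvtColor(im,cv2.COLOR_RGB2HSV);br=((hsv[...,0]>10)&(hsv[...,0]<28)&(hsv[...,1]>130)).ravel();n=m0&br&(Q[:,1]<-.03);B=Q[n]*1000
print('brass',len(B),[ (np.round(B[k].mean(0),1).tolist(),B[k].min(0).round(1).tolist(),B[k].max(0).round(1).tolist()) for k in (B[:,2]>0,B[:,2]<=0) if k.any()])
print('F',s['contact_force'],s['width'],s['position'])
E
python3 m2.py
```

```text
hist y [(-70, 577), (-66, 369), (-62, 153), (-58, 134), (-54, 244), (-50, 1331), (-46, 676), (-42, 9374), (-38, 209), (-34, 501), (-30, 270), (-26, 138), (-22, 115), (-18, 79), (-14, 62), (-10, 5), (-6, 0), (-2, 0), (2, 0), (6, 0), (10, 0), (14, 0), (18, 0), (22, 0), (26, 0)]
top face 525 [  0.5 -27.6  42. ] [[-16.6, -31.0, 39.6], [17.4, -22.1, 45.2]] ((-7.091032028198242, 33.983245849609375), (46.77792739868164, 21.141569137573242), 36.81172180175781)
y at +z / -z -27.615045573950713 None x slope -0.00114872814323763 z slope 0.03962952484474126
brass 2430 [([0.2, -53.8, 29.4], [-6.9, -69.2, 19.8], [7.1, -30.0, 45.2]), ([0.2, -45.8, -18.4], [-6.5, -49.4, -21.5], [6.9, -40.4, -15.9])]
F [-7.71475350e-01 -1.14397019e-03 -3.26050033e+00] 0.40483281083628475 [0.40450752 0.21412459 0.17183817]
```

The manifold is held squarely in the tool frame: its end face is at z≈+40 mm, so its centre is within about 1 mm of the TCP axis, and its top is level. Carrying it over.

```bash
python3 - <<'E'
from h import *
shift([.6405,.0785,.172],-2.1)
# scene-camera baseline of the sensor: face + housing top points
im,d=get_image('scene');np.savez('sc_before',im=im,d=d)
c,M=cam('scene');P=cloud(c,M,d).reshape(-1,3);m=(np.hypot(P[:,0]-.64,P[:,1]-.077)<.035)&(P[:,2]>.061)&(P[:,2]<.070);A=P[m]
print('scene face',len(A),A.mean(0),cv2.minAreaRect((A[:,:2]*1000).astype(np.float32)))
E
```

```text
now [0.4043 0.214  0.1714] yaw 16.39 F [-0.16 -0.32 -3.76] w 0.40870848183156816 t 24.0 -> shift [ 18.83  -0.09 -19.67] yaw 0.3227 j [ 27.7   8.7 116.2   0.   55.2  11.3]
scene face 231 [0.64274923 0.073471   0.06395542] ((641.1508178710938, 70.44612121582031), (55.70574188232422, 43.07967758178711), 85.14968872070312)
```

Emit:
move_arm(
  targets=[
    [[4,-0.5,-4],0.08,1],
    [[8,-1,-8],0.16,1],
    [[12,-1,-12],0.24,1],
    [[15,-1,-16],0.3,1],
    [[18,-1,-19],0.323,1],
    [[18.8,-1,-19.7],0.323,1],
    [[18.8,-1,-19.7],0.323,1],
    [[18.8,-1,-19.7],0.323,1],
    [[18.8,-1,-19.7],0.323,1],
  ],
)

```text
clock: 25.18
position: [0.6403, 0.0793, 0.1825]
tcp_rot: [[0.999, -0.001, 0.036], [-0.036, 0.0, 0.999], [-0.001, -1.0, 0.0]]
contact_force: [-0.3, 0.7, -2.5]
width: 0.406
```

```bash
cat > rel.py <<'E'
from h import *
# scene camera: sensor (saved before) against the manifold now
s=sense();im,d=get_image('scene');c,M=cam('scene')
z=np.load('sc_before.npz');P0=cloud(c,M,z['d']).reshape(-1,3);P=cloud(c,M,d).reshape(-1,3);p=np.array(s['position'])
# head: far face (x max) and top; dark, so use geometry
near=(abs(P0[:,0]-.645)<.04)&(P0[:,1]>.03)&(P0[:,1]<.13)
t=near&(P0[:,2]>.0635)&(P0[:,2]<.069)&(P0[:,1]>.055);w=near&(P0[:,2]>.035)&(P0[:,2]<.058)
print('head top y',np.percentile(P0[t][:,1],[2,50,98]),'x',np.percentile(P0[t][:,0],[2,98]),'z',np.median(P0[t][:,2]));print('head walls x98',np.percentile(P0[w][:,0],[50,90,98]),'y98',np.percentile(P0[w][:,1],[90,98]))
b=p[2]+.0072
m=(np.hypot(P[:,0]-p[0],P[:,1]-p[1])<.055)&(P[:,2]>b-.004)&(P[:,2]<b+.031)
A=P[m];print('manifold',len(A),'x',np.percentile(A[:,0],[2,50,98]),'y',np.percentile(A[:,1],[2,98]),'zmin',np.percentile(A[:,2],[0,2]))
shift([.6405,.0785,.0685],-2.1)
E
python3 rel.py
```

```text
head top y [0.06016112 0.07826586 0.09502298] x [0.62365308 0.6597353 ] z 0.06496297340689566
head walls x98 [0.65877721 0.6612942  0.66262883] y98 [0.09664285 0.09839289]
manifold 400 x [0.63724708 0.65798087 0.67162355] y [0.04000876 0.12396109] zmin [0.18756069 0.19083878]
now [0.6405 0.0792 0.1827] yaw -2.06 F [-0.62 -0.44 -2.88] w 0.410050198347532 t 25.225 -> shift [ 0.   11.42 -0.07] yaw 0.0006 j [ 6.9 24.1 93.   0.  63.   9. ]
```

The scene camera puts the head centre at about (0.6417, 0.0777) and the manifold at about (0.640, 0.082). I'll correct -2.5 mm in z and lower.

Emit:
move_arm(
  targets=[
    [[0.08,0,-0.25],0,1],
    [[0.08,3,-0.25],0,1],
    [[0.08,6,-0.25],0,1],
    [[0.08,8.5,-0.25],0,1],
    [[0.08,9.5,-0.25],0,1],
    [[0.08,9.5,-0.25],0,1],
    [[0.08,9.5,-0.25],0,1],
  ],
)

```text
clock: 26.1
position: [0.6427, 0.0761, 0.0887]
tcp_rot: [[0.999, 0.002, 0.037], [-0.037, 0.0, 0.999], [0.002, -1.0, 0.0]]
contact_force: [0.3, -0.7, -2.8]
width: 0.405
```

```bash
python3 rel.py
```

```text
head top y [0.06016112 0.07826586 0.09502298] x [0.62365308 0.6597353 ] z 0.06496297340689566
head walls x98 [0.65877721 0.6612942  0.66262883] y98 [0.09664285 0.09839289]
manifold 337 x [0.64042234 0.66062729 0.67330005] y [0.03560814 0.12097725] zmin [0.09590902 0.0967983 ]
now [0.6428 0.0761 0.0888] yaw -2.12 F [ 0.13  0.79 -2.88] w 0.4069321945291718 t 26.15 -> shift [-0.24  2.03  0.23] yaw -0.0003 j [ 6.6 30.2 96.6 -0.  53.1  8.7]
```

Emit:
move_arm(
  targets=[
    [[-0.1,0.7,0],0,1],
    [[-0.1,1.4,0],0,1],
    [[-0.1,1.9,0],0,1],
    [[-0.1,1.95,0],0,1],
    [[-0.1,1.95,0],0,1],
    [[-0.1,1.95,0],0,1],
    [[-0.1,1.95,0],0,1],
    [[-0.1,1.95,0],0,1],
  ],
)

```text
clock: 27.15
position: [0.641, 0.0761, 0.0681]
tcp_rot: [[0.999, 0.0, 0.037], [-0.037, 0.0, 0.999], [0.0, -1.0, 0.0]]
contact_force: [-0.1, 0.5, -2.8]
width: 0.407
```

```bash
python3 rel.py; python3 - <<'E'
from h import *
c=calibration('wrist');T=np.array(c['tool_from_camera']);s=sense();im,d=get_image('wrist');Q=cloud(c,T,d).reshape(-1,3)*1000
m=(d.ravel()>0)&(abs(Q[:,0])<15)&(Q[:,1]>-44)&(Q[:,1]<-37)&(Q[:,2]<38)&(Q[:,2]>-38);A=Q[m];k=np.linalg.lstsq(np.c_[A[:,[0,2]],np.ones(len(A))],A[:,1],rcond=None)[0];print('top plane slopes x,z rad, y',k,len(A),'z range',np.percentile(A[:,2],[1,99]))
print(s['dq'])
# stylus and others from scene before/after
i0=np.load('scene0.npz')
c,M=cam('scene');i1,d1=get_image('scene')
for n,src in(('start',i0['d']),('now',d1)):
    P=cloud(c,M,src).reshape(-1,3)
    for q,(x,y,lo,hi,r) in dict(stylus=(.419,-.13,.085,.14,.02),driver=(.4035,-.198,.09,.16,.025),bottle=(.445,.006,.03,.1,.03),bin=(.62,-.18,.03,.09,.08),pliers=(.65,.25,.025,.06,.1)).items():
        m=(np.hypot(P[:,0]-x,P[:,1]-y)<r)&(P[:,2]>lo)&(P[:,2]<hi);print(n,q,m.sum(),np.round(P[m].mean(0),3),round(P[m][:,2].max(),3))
E
```

```text
head top y [0.06016112 0.07826586 0.09502298] x [0.62365308 0.6597353 ] z 0.06496297340689566
head walls x98 [0.65877721 0.6612942  0.66262883] y98 [0.09664285 0.09839289]
manifold 332 x [0.63646583 0.65851917 0.67231047] y [0.03515166 0.12083203] zmin [0.07470459 0.07667087]
now [0.641  0.0761 0.0681] yaw -2.12 F [-0.53 -0.06 -2.17] w 0.4073151052439738 t 27.2 -> shift [-0.06 -0.04  0.24] yaw -0.0003 j [ 6.6 31.6 97.4 -0.  51.   8.8]
top plane slopes x,z rad, y [ 5.43156799e-05  1.75353835e-03 -4.08254027e+01] 7422 z range [-23.95249861  37.61264634]
[-0.00452243  0.0267346  -0.01761593  0.05495986  0.0711221   0.00010941]
start stylus 59 [ 0.422 -0.129  0.109] 0.132
start driver 162 [ 0.408 -0.195  0.12 ] 0.145
start bottle 214 [0.451 0.01  0.056] 0.086
start bin 1451 [ 0.598 -0.197  0.06 ] 0.088
start pliers 1712 [0.622 0.262 0.038] 0.06
now stylus 60 [ 0.421 -0.129  0.109] 0.132
now driver 162 [ 0.408 -0.195  0.12 ] 0.144
now bottle 3 [ 0.454 -0.005  0.032] 0.032
now bin 1453 [ 0.598 -0.197  0.061] 0.09
now pliers 1720 [0.622 0.262 0.038] 0.06
```

```bash
python3 -c "
from h import *
print(close_job())"
```

```text
the job is handed in; nothing more can be done
None
```

I handed the job in at about 27 s on the robot's clock. The sensor was taught, the stylus is back in its hole, and the manifold is held over the sensing face.

- **Teach button:** I pressed it with the stylus tip until it bottomed, at about 6–7 N, and held it for about 1.4 s. The wrist picture afterwards showed the button out again. I could not tell from the pictures whether the sensor's indicator lights changed, so "learning" rests on the press alone.
- **Stylus:** It hangs let go in its hole, with its top at z ≈ 0.129 m as expected. The final scene depth matches the starting one.
- **Manifold:** The scene camera put it within about 1 mm of the face centre in x and y, with its underside about 10 mm above the face. The wrist depth showed it level to 0.002 rad, and it lay lengthways to within about 0.1° of the fence line. The wrist force showed only its weight.

**What failed or disagreed:**
- **First grasp:** The first manifold grasp closed on nothing. Depth from two cameras put the shut fingertips about 15 mm behind the reported TCP, not 22 mm ahead as described. The manifold was unmoved, and a grasp about 37 mm lower held it.
- **Cameras:** The top and wrist cameras differed by 2–4 mm in y, so I used the wrist and scene views for placing.
- **Final check of the other things:** The screwdriver, bin and pliers showed no movement. The bottle could not be seen in the last check, I think because the gripper hid it. I planned no move near it.

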